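# Hold a loose fruit in its dish up to the side-view camera

## Robot

A 6-joint arm with a two-finger parallel gripper is mounted at the origin on the work surface. World frame = base frame: x ahead of the robot, y to its left, z up, the work surface at z = 0. Lengths are in m, angles in rad, forces in N, time in s.
With the tool pointing down it reaches from about 0.3 to 0.775 m from the base axis. Payload 14.6 kg.
Tool frame: the origin (TCP) lies on the centre line of the jaws, within the pads' length; the fingertips stand 25 mm ahead of it and the grasp point (between the pads) lies 6 mm ahead of it; z points along the fingers, y is the direction in which the jaws open and shut (so a half turn about z gives the same grasp; the last joint's range is limited). The gripper opens to 94 mm and grips with 3 to 60 N. Pads are 16 mm wide; open, the fingers measure 119 mm over their backs; the gripper's body (75 mm by 177 mm) begins 78 mm behind the grasp point.
Start: joints at [1.206, 0.3, 1.521, -0, 1.321, -0.067], TCP at [0.161, 0.526, 0.23] pointing down, gripper open.
Joint ranges: [-3.03, 3.03], [-0.79, 2.21], [0.23, 2.52], [-1.04, 4.18], [0, 3.07], [-2.55, 2.55]. Speed limits (rad/s): [2.22, 2.22, 2.57, 3.14, 3.14, 3.14].

## Interface

Orientations are given as a rotation vector (axis times angle).
In Python, from station import bot, imaging, look_for gives the robot as it stands.
- The arm moves only by the shell command python3 -m jog 'ROWS' [OPENING]. ROWS is JSON, a list of rows, each a list of 2 entries, a list of its own where there are three numbers: the shift along the tool's x, y, z in mm, then the turn, a rotation vector about the tool's x, y, z in degrees. A call has 1 to 20 rows; each row shifts and turns the commanded pose from where the row before left it, along the tool's axes as they then stand; what a row does not reach is not made up. A row lasts 1/10 s, in which the tool goes at most 50 mm and 8.59 degrees, less where a joint would pass 70% of its speed; a pose out of reach is approached as far as the arm can. A call with a gripper value outside its range is refused whole. OPENING is the gripper's target within -1 to 1 (shut at 1, half-way at 0, fully open at -1), set as the call begins (- or left out, the last holds). The fingers move at their own pace and stop on an object; the grip force is fixed at half the most. Time passes only in rows, so rows that do not move let the fingers close. It gives the time, the measured TCP pose, the force and the opening at its end, in the units of the state.
- bot.state(): the state, without advancing time (a new reading comes with each control period).
- imaging.snapshot(name): name is "scene" or "top" or "wrist"; returns a dict with "frame" (420x560x3 uint8, red, green, blue), "range_z" (420x560 float32, m along the optical axis (not along the pixel's ray), 0 where there is no reading), "fov_y" (degrees; the focal length in pixels is half the picture's height over the tangent of half this angle, whatever the lens; pixels are square), "cx", "cy" (the principal point, pixels), "k1" (the pictures are not rectified: a ray, as slopes to the right and down, at radius r is drawn at 1 + k1 r^2 times it, then the intrinsics apply), "rvec" (rotation vector, rad) and "tvec" (3), from world to camera coordinates, as OpenCV has them. Camera axes: x right, y down, z forward; pixel columns grow to the right and rows downward; lengths in m; the calibration is good to about 2 mm. A picture is of the moment at which its call begins.
- bot.close_job(): hands the job in, once; it reports no verdict.
Trained networks look in a picture, given as the dict that the camera call returned (one of the last four; its "shot" number tells which), for a name from the list of things; names that differ only in an ending like _2 or _b are one class to them, and where a whole thing is asked for, a point or a joint stands for the part that bears it (a point fixed in the world has none). Each returns a list of dicts, best first, with "p" (0 to 1); they miss things now and then, are a little off and sometimes report something else, mostly with a low value. They report only what shows in the picture. A call takes as long as a camera call. They do not tell look-alikes from the thing itself.
- look_for(query, picture): "point" ([x, y, z] in m, in world coordinates, good to about 4 mm: the middle of the surface that is visible of it).
The state is a dict: "t": time; "qpos": joint angles; "qvel": joint speeds; "tau": joint torques, N m; "tcp_pos": TCP position; "ee_rot": TCP orientation; "wrist_force": force on the tool from outside, world axes, zero at the start; "ft_torque": the same for the moment, N m; "finger_gap": opening from 0.0 (shut) to 1.0 (fully open).
Only numpy, scipy, OpenCV 4.12 (cv2) and the standard library are available. Lean on these libraries where they do the work, as an engineer would, in place of code of your own. Each camera call takes 0.05 s, during which the arm holds its last target.

## Task

Set up the side view of the loose fruit: take the grey background board off its sloped clear rest, stand it upright on its long edge on the pale line across the base of the camera stand, square to the lens, and let go of it. Then pick up the shallow white dish by its handle with the fruit in it and give it a quarter turn, so that the handle, which now lies roughly along the line of sight, ends square to it and pointing back to the robot's side of the desk, and bring it to where the fruit is at lens height straight above the cross on the base. Keep the dish level with the fruit in its middle all the way, do not touch the fruit or the camera or shift anything else on the desk, and finish while still holding the dish there.

Things in the scene. Friction and masses are not known exactly. Their poses are not given: they have to be found in the camera images.
- station: camera stand: black base board 10 mm thick lying on the desk, 200 mm (its x) by 530 mm (its y, from -170 to +360), fixed. Origin on the desk surface straight below the focus point. +y points from the focus point to the camera and is parallel to the line of sight; +x points away from the robot's side; the yaw varies by about 9 degrees. A small LED panel on a 16 mm post stands at its x +85, y +125 mm, up to 210 mm high
- focus (a point): the focus point, in the air on the lens axis, 100 mm above the desk (90 mm above the base) and 150 mm in front of the lens; the fruit's centre belongs here. A pale cross 36 mm wide is inlaid in the base straight below. Axes as the stand's
- board_line (a point): middle of the pale line (170 mm long, along the stand's x) inlaid in the base, at the height of the base's upper face, 110 mm beyond the focus point as seen from the camera (the stand's y -110). The board stands centred on it
- camera: camera with macro lens on a rail, fixed on the stand, lens pointing along the stand's -y. Origin as the stand's. It fills the stand's x -70 to +65, y +145 to +345, up to 160 mm high (lens 66 mm across, its axis 100 mm above the desk)
- lens (a point): middle of the lens front, 100 mm above the desk
- rest: fixed bent-acrylic clear rest, 110 by 130 mm foot, origin on the desk under its middle. Its slope rises at 50 degrees from the horizontal and leans back towards its own -x (the robot); the slope carries the board up to 60 mm of the board's height, the upper 50 mm of the board stand free on both faces
- board: plain grey rigid background board, 150 by 110 mm, 15 mm thick, about 0.18 kg, loose. Origin at its centre; x through the thickness, y along the 150 mm length, z along the 110 mm height (upper edge at z +55). At the start it leans on the rest, z tilted 40 degrees from vertical towards the robot, lower long edge in the lip, centre about 59 mm above the desk. When it stands on the base its centre is 65 mm above the desk
- dish: shallow round white dish, 100 mm across, rim 25.5 mm high, 60 mm foot, with a straight handle, about 0.09 kg, loose. Origin at the centre of its underside, z up, x along the handle. Handle: 12 mm wide, 14 mm high (z 16 to 30), from x 50 to 123 mm. At the start it stands on the desk with the handle pointing to the robot's right (-y), within 9 degrees
- dish_grip (a point): on the handle's mid-line, 80 mm from the dish's centre, 23 mm above its underside
- dish_mid (a point): the point in the dish where the centre of a centred fruit lies: on the dish's axis, 29 mm above its underside
- fruit_center (a point): centre of the round brown dry fruit, a ball 40 mm across, about 14 g, lying loose in the middle of the dish; it rolls if the dish is tilted or jerked
- jar: bystander: closed glass jar 52 mm across, 75 mm high, origin under its middle
- bowl: bystander: small white bowl without a handle, 80 mm across, 24 mm high, origin under its middle
- magnifier: bystander: magnifier lying flat, 64 mm disc 10 mm thick (origin under it), black handle 100 mm long towards its -x
- blower: bystander: black rubber air blower standing on its foot, 60 mm across, 95 mm high, origin under its middle
- cone: bystander: brown conifer cone standing up, 54 mm across, 58 mm high, origin under its middle
- box: bystander: lidded card box 89 by 114 mm, 40 mm high, origin under its middle
- scale_bar: bystander: flat aluminium scale bar 22 by 150 mm (along its y), 6 mm thick, origin under its middle
Not all that is in view belongs to the job. Of the things that look like the dish, the larger one is meant.

How it is judged:
On the way, in this order (a step that is already met when the one before it is completed fails the run):
1. the board stands upright on its long edge on the pale line, square to the lens, let go ((angle between board's own z axis and vertical below 0.07 rad or angle between board's own z axis and vertical above 3.07 rad) and height (world z) of board between 0.061 and 0.069 m and horizontal distance between board and board_line below 0.025 m and angle between the x axis of board and the y axis of station, either way round below 0.15 rad and contact force between each of the fingers, the arm and board below 0.05 N and linear speed of board below 0.03 m/s), for 0.3 s.
2. the dish is lifted off the desk by the robot, level, the fruit in its middle (height (world z) of dish above 0.03 m and contact force between the fingers and dish above 1 N and angle between dish's own z axis and vertical below 0.1 rad and distance between fruit_center and dish_mid below 0.012 m), for 0.2 s.
At the end, for the whole second after the job is handed in: Board stands free on the line (25 mm, 4 deg upright, 8 deg square). Dish still, held only by the fingers on the handle, level to 5 deg, handle square to the line of sight to 10 deg, pointing to the robot's side; fruit 12 mm from dish middle, 20 mm from above the cross, 15 mm from lens height (all of step 1 and contact force between the fingers and dish above 1 N and angle between dish's own z axis and vertical below 0.1 rad and distance between fruit_center and dish_mid below 0.012 m and height (world z) of dish above 0.05 m and horizontal distance between fruit_center and focus below 0.02 m and z of fruit_center in the frame of focus between -0.015 and 0.015 m and distance between the grasp point and dish_grip below 0.05 m and angle between the x axis of dish and the x axis of station, either way round below 0.175 rad and x of dish_grip in the frame of focus below -0.05 m and contact force between dish and station below 0.05 N and contact force between dish and board below 0.05 N and linear speed of dish below 0.03 m/s and angular speed of dish below 0.2 rad/s and linear speed of fruit below 0.04 m/s); the arm keeps its last pose, push and grip.
It fails at once if the fruit rolls more than 20 mm out of the dish's middle (distance between fruit_center and dish_mid above 0.02 m).
It fails at once if the dish is tilted more than 12 degrees (angle between dish's own z axis and vertical above 0.21 rad).
It fails at once if the robot touches the fruit (contact force between any of the fingers, the arm and fruit above 0.2 N).
It fails at once if the camera is touched (contact force between any of the fingers, the arm, dish, board and camera above 1 N).
It fails at once if a bystander is shifted more than 20 mm or tipped over (distance of any of jar, bowl, magnifier, blower, cone, box, scale_bar from where it was at the start of the episode above 0.02 m or angle between any of jar, bowl, magnifier, blower, cone, box, scale_bar's own z axis and vertical above 0.5 rad).
It also fails if it takes over 67 s, if anything falls off the work surface, if the arm or the gripper's body presses on something with over 40 N, if the wrist force passes 120 N, or if a joint passes its speed limit or range.

## Working session

There is one attempt and no reset: what is moved stays moved. The work goes in short steps, Python scripts to look and compute and a shell command to move; the robot and the scene stay as the last step left them, time stands still between calls to the robot, and variables do not carry over. Pictures are saved under pics/ and viewed, and the job is handed in when it is done.

```bash
ls; mkdir -p pics
python3 - <<'E'
from station import bot, imaging, look_for
import cv2,numpy as np
print(bot.state())
for n in ("scene","top"):
    p=imaging.snapshot(n)
    cv2.imwrite(f"pics/{n}0.png",cv2.cvtColor(p["frame"],cv2.COLOR_RGB2BGR))
    np.save(f"{n}0.npy",p,allow_pickle=True)
    print(n,{k:v for k,v in p.items() if k not in("frame","range_z")})
    for q in ["board","dish","dish_grip","fruit_center","rest","camera","lens","station","bowl","jar","magnifier","blower","cone","box","scale_bar"]:
        print(q,[(np.round(d["point"],3).tolist(),round(d["p"],2)) for d in look_for(q,p)][:3])
E
```

```text
pics
{'t': 0.0, 'qpos': array([ 1.20642255e+00,  3.00474522e-01,  1.52159756e+00, -9.36579059e-06,
        1.32071481e+00, -6.65984680e-02]), 'qvel': array([ 0.00048643,  0.00088945, -0.00107794,  0.00166045, -0.0005012 ,
       -0.00017118]), 'tau': array([-1.65316538e-03, -5.31809556e+01, -3.52733159e+01,  7.07525178e-02,
        2.44310807e-02, -6.58159274e-05]), 'tcp_pos': array([0.16128359, 0.52556512, 0.22987747]), 'ee_rot': array([-4.65977904e-01, -3.10659250e+00,  1.83542698e-03]), 'wrist_force': array([-0.17659713,  0.4396886 ,  0.93127556]), 'ft_torque': array([-0.04230871, -0.02574906, -0.00879403]), 'finger_gap': 1.000126178622709}
scene {'fov_y': 43.882477527235466, 'cx': 276.2980996031471, 'cy': 216.36202686441607, 'k1': -0.16347098886413783, 'rvec': array([ 2.25867643,  0.79078706, -0.33593266]), 'tvec': array([-0.37048288, -0.20431582,  1.5162651 ]), 'shot': 1}
board [([0.663, -0.304, 0.068], 0.64), ([0.71, -0.324, 0.004], 0.6)]
dish [([0.353, -0.453, 0.013], 0.96)]
dish_grip [([0.516, -0.262, 0.023], 0.63), ([0.356, -0.449, 0.017], 0.61)]
fruit_center [([0.528, -0.25
[... 999 characters left out ...]
[0.592, 0.373, 0.13], 0.25), ([0.327, -0.289, 0.013], 0.2)]
rest [([0.627, -0.295, 0.003], 0.63), ([0.588, 0.23, 0.012], 0.4)]
camera [([0.593, 0.376, 0.13], 0.56)]
lens [([0.594, 0.372, 0.129], 0.82), ([0.344, -0.103, 0.011], 0.36)]
station [([0.589, 0.232, 0.01], 0.89)]
bowl [([0.326, -0.291, 0.012], 0.7)]
jar [([0.497, -0.454, 0.076], 0.96), ([0.781, -0.163, 0.042], 0.63)]
magnifier [([0.346, -0.102, 0.01], 0.55), ([0.779, -0.164, 0.041], 0.32)]
blower [([0.609, -0.468, 0.038], 0.44), ([0.511, -0.249, 0.028], 0.22)]
cone [([0.782, -0.163, 0.043], 0.9)]
box [([0.61, -0.465, 0.04], 0.58), ([0.658, -0.294, 0.076], 0.33)]
scale_bar [([0.397, 0.239, 0.01], 0.67), ([0.343, -0.102, 0.01], 0.65)]
```

View pics/scene0.png

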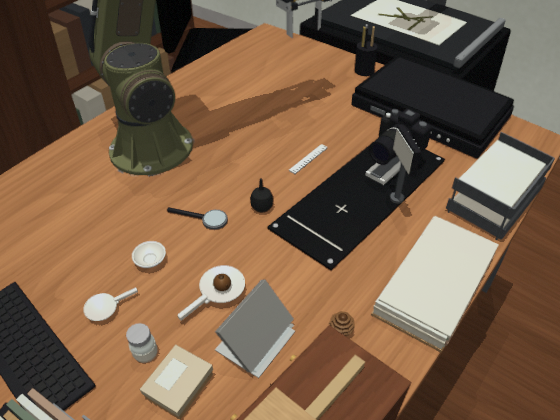

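View pics/top0.png

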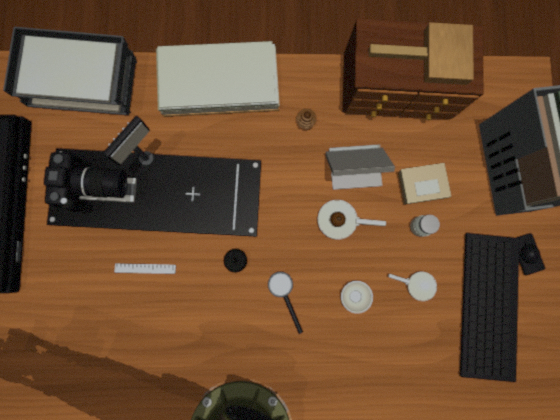

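```bash
cat > h.py <<'E'
import cv2,numpy as np
from scipy.spatial.transform import Rotation as R
def K(p):
    f=p["frame"].shape[0]/2/np.tan(np.radians(p["fov_y"])/2)
    return np.array([[f,0,p["cx"]],[0,f,p["cy"]],[0,0,1]]),np.array([p["k1"],0,0,0,0])
def cloud(p):
    k,d=K(p);h,w=p["range_z"].shape
    uv=np.stack(np.meshgrid(np.arange(w),np.arange(h)),-1).reshape(-1,1,2).astype(float)
    n=cv2.undistortPoints(uv,k,d).reshape(h,w,2)
    z=p["range_z"][...,None]
    c=np.concatenate([n*z,z],-1)
    Rm=R.from_rotvec(np.ravel(p["rvec"])).as_matrix()
    return (c-np.ravel(p["tvec"]))@Rm
def onz(p,uv,z):
    k,d=K(p);n=cv2.undistortPoints(np.array(uv,float).reshape(-1,1,2),k,d).reshape(-1,2)
    Rm=R.from_rotvec(np.ravel(p["rvec"])).as_matrix();c=-Rm.T@np.ravel(p["tvec"])
    r=np.c_[n,np.ones(len(n))]@Rm
    return c+r*((z-c[2])/r[:,2])[:,None]
def proj(p,X):
    k,d=K(p);return cv2.projectPoints(np.array(X,float).reshape(-1,1,3),np.ravel(p["rvec"]),np.ravel(p["tvec"]),k,d)[0].reshape(-1,2)
def save(p,name,crop=None,s=1):
    im=cv2.cvtColor(p["frame"],cv2.COLOR_RGB2BGR)
    if crop: x0,y0,x1,y1=crop; im=im[y0:y1,x0:x1]
    cv2.imwrite("pics/"+name,cv2.resize(im,None,fx=s,fy=s,interpolation=cv2.INTER_CUBIC))
E
python3 - <<'E'
from h import *
t=np.load("top0.npy",allow_pickle=True).item(); s=np.load("scene0.npy",allow_pickle=True).item()
for p in(t,s):
    Rm=R.from_rotvec(p["rvec"]).as_matrix();print("cam",-Rm.T@p["tvec"])
save(t,"t_disb.png",(300,130,440,235),5)
save(t,"t_line.png",(170,140,280,240),6)
save(s,"s_disb.png",(160,250,320,390),5)
for p,n in((t,"t"),(s,"s")):
    c=cloud(p)
    m=(p["range_z"]>0)&(c[...,2]>.012)&(c[...,0]>.55)&(c[...,0]<.78)&(c[...,1]>-.4)&(c[...,1]<-.2)&(c[...,2]<.13)
    P=c[m]
    # plane ransac
    best=None;rng=np.random.default_rng(0)
    for _ in range(500):
        a=P[rng.choice(len(P),3,replace=False)];nn=np.cross(a[1]-a[0],a[2]-a[0]);
        if np.linalg.norm(nn)<1e-6: continue
        nn/=np.linalg.norm(nn);i=abs((P-a[0])@nn)<.003
        if best is None or i.sum()>best.sum():best=i
    Q=P[best];cc=Q.mean(0);nn=np.linalg.svd(Q-cc)[2][2];nn*=np.sign(nn[2]);print(n,len(P),best.sum(),cc,nn,np.degrees(np.arccos(nn[2])),"yaw",np.degrees(np.arctan2(nn[1],nn[0])))
    print(Q.min(0),Q.max(0))
E
```

```text
cam [ 0.40510735 -0.06096834  1.1081323 ]
cam [ 1.05253148 -0.70160674  0.93701006]
t 1919 1382 [ 0.66726924 -0.29297467  0.06523738] [0.75288804 0.05510612 0.65583756] 49.01681111697199 yaw 4.186184110359269
[ 0.62362692 -0.37205376  0.01715702] [ 0.71374789 -0.21547272  0.1080544 ]
s 4214 3435 [ 0.66783997 -0.29927336  0.06386872] [0.75769897 0.05488758 0.65029195] 49.43638285990984 yaw 4.143259178567054
[ 0.6250524  -0.37364014  0.01864167] [ 0.71392067 -0.21748098  0.10713007]
```

View pics/t_disb.png

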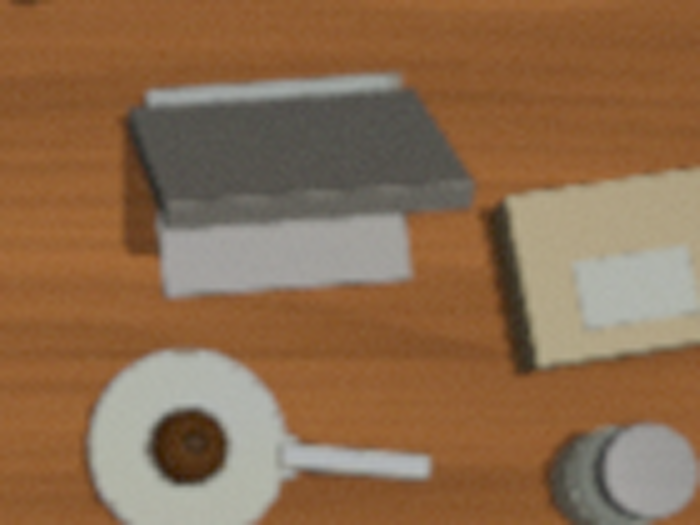

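View pics/t_line.png

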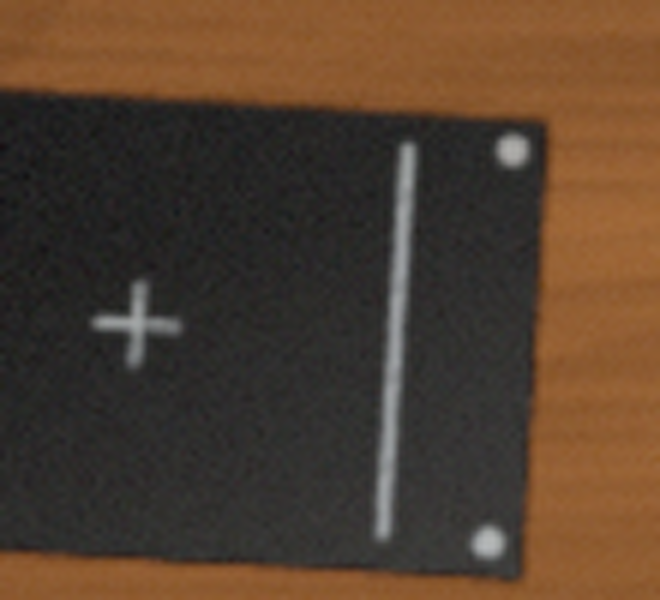

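View pics/s_disb.png

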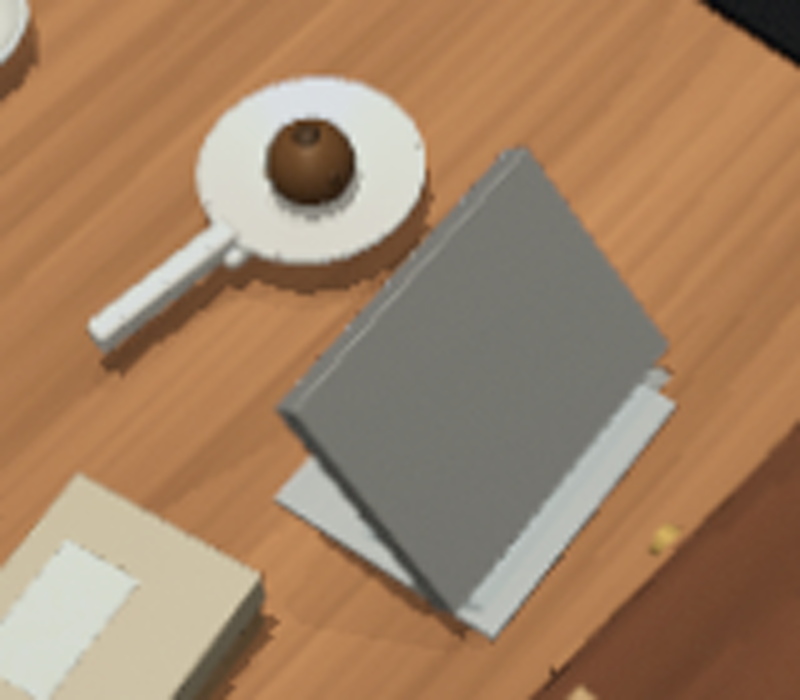

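Run:
```python
from h import *
t=np.load("top0.npy",allow_pickle=True).item(); s=np.load("scene0.npy",allow_pickle=True).item()
f=lambda a,o,k:(np.array(a)+.5)/k-.5+np.array(o)
for p,nm,roi in((t,"t",(170,140,280,240)),(s,"s",(265,190,360,265))):
    g=cv2.cvtColor(p["frame"],cv2.COLOR_RGB2GRAY).astype(float)
    x0,y0,x1,y1=roi;sub=g[y0:y1,x0:x1]
    c=cloud(p)[y0:y1,x0:x1]
    sat=p["frame"][y0:y1,x0:x1].astype(int);sat=sat.max(-1)-sat.min(-1)
    n,l,st,ce=cv2.connectedComponentsWithStats(((sub>100)&(sat<45)).astype(np.uint8))
    for i in range(1,n):
        if st[i,4]<8: continue
        yy,xx=np.where(l==i);w=onz(p,np.c_[xx+x0,yy+y0],.010)[:,:2]
        m=w.mean(0);d=np.linalg.svd(w-m)[2][0];pr=(w-m)@d
        print(nm,st[i],ce[i]+[x0,y0],"c",m.round(4),"ang",np.degrees(np.arctan2(d[1],d[0])).round(1),"len",np.ptp(pr).round(3),"mid",(m+d*(pr.max()+pr.min())/2).round(4))
# dish
for p,nm,roi in((t,"t",(310,195,392,245)),(s,"s",(170,255,250,325))):
    x0,y0,x1,y1=roi;F=p["frame"][y0:y1,x0:x1].astype(int)
    mk=((F.max(-1)-F.min(-1)<45)&(F.mean(-1)>120)).astype(np.uint8)
    n,l,st,ce=cv2.connectedComponentsWithStats(mk)
    i=1+np.argmax(st[1:,4]);yy,xx=np.where(l==i)
    cv2.imwrite(f"pics/m_{nm}.png",cv2.resize((l==i).astype(np.uint8)*255,None,fx=6,fy=6))
    w=onz(p,np.c_[xx+x0,yy+y0],.0255)[:,:2]
    h=onz(p,np.c_[xx+x0,yy+y0],.030)[:,:2]
    # circle: iterative hull fit
    hull=cv2.convexHull(w.astype(np.float32)).reshape(-1,2)
    from scipy.optimize import least_squares
    c0=np.median(w,0)
    for _ in range(10):
        near=w[np.linalg.norm(w-c0,axis=1)<.056];hb=cv2.convexHull(near.astype(np.float32)).reshape(-1,2)
        hb=hb[~((hb-c0)[:,1]<-.035)]
        r=least_squares(lambda q:np.linalg.norm(hb-q[:2],axis=1)-q[2],[*c0,.05],loss="soft_l1",f_scale=.001);c0=r.x[:2]
    k=(np.linalg.norm(h-c0,axis=1)>.062)
    H=h[k];m=H.mean(0);d=np.linalg.svd(H-m)[2][0];d*=np.sign(d@(m-c0))
    print(nm,"dish",c0,r.x[2],"handle mid",m,"ang",np.degrees(np.arctan2(d[1],d[0])),"ang c->m",np.degrees(np.arctan2(*(m-c0)[::-1])),"n",k.sum(),"reach",((H-c0)@d).max())
    B=((F[...,0]-F[...,2]>15)&(F.mean(-1)<110)).astype(np.uint8)
    print("fruit",[ (round(x,3),round(y,3)) for x,y in onz(p,[np.array(np.where(B)[::-1]).mean(1)+[x0,y0]],.029)[:,:2]])
st=R.from_rotvec([-4.65977904e-01, -3.10659250e+00,  1.83542698e-03]).as_matrix();print(st.round(3))
```

```text
t [83 23  5  5 23] [255.         164.82608696] c [ 0.663  -0.0353] ang 179.7 len 0.011 mid [ 0.6625 -0.0353]
t [ 63  24   6  66 161] [235.42236025 196.1552795 ] c [0.581  0.0147] ang 176.8 len 0.169 mid [0.5807 0.0147]
t [16 47 14 14 48] [192.20833333 193.52083333] c [0.5876 0.1251] ang 152.0 len 0.031 mid [0.588  0.1249]
t [79 88  5  5 22] [250.90909091 230.09090909] c [ 0.4935 -0.0252] ang 136.1 len 0.013 mid [ 0.4931 -0.0248]
s [71 15 12  8 39] [341.33333333 208.30769231] c [0.5876 0.1232] ang 30.2 len 0.029 mid [0.5879 0.1234]
s [ 22  25  56  36 141] [314.78014184 232.89361702] c [0.5835 0.0133] ang -3.4 len 0.171 mid [0.5813 0.0134]
s [ 8 33  5  4 16] [275.    224.875] c [ 0.4922 -0.0255] ang 34.0 len 0.01 mid [ 0.4922 -0.0255]
s [62 69  6  4 22] [329.72727273 260.5       ] c [ 0.662  -0.0354] ang -132.1 len 0.013 mid [ 0.6619 -0.0355]
t dish [ 0.51981831 -0.24356055] 0.05037783203661377 handle mid [ 0.51146521 -0.33426316] ang -95.65978805624181 ang c->m -95.26171692406088 n 123 reach 0.1207608371073576
fruit [(np.float64(0.518), np.float64(-0.287))]
s dish [ 0.5197891  -0.24572646] 0.05029553296086552 handle mid [ 0.51400399 -0.33780006] ang -95.06159723604542 ang c->m -93.59525128595604 n 156 reach 0.1243125139665834
fruit [(np.float64(0.541), np.float64(-0.283))]
[[-0.956  0.293 -0.   ]
 [ 0.293  0.956 -0.001]
 [ 0.    -0.001 -1.   ]]
```

Run:
```python
import cv2,numpy as np
a=cv2.imread("pics/m_t.png");b=cv2.imread("pics/m_s.png");h=max(a.shape[0],b.shape[0])
pad=lambda i:np.pad(i,((0,h-i.shape[0]),(0,8),(0,0)),constant_values=90)
o=np.hstack([pad(a),pad(b)]);cv2.imwrite("pics/m.png",cv2.resize(o,None,fx=.75,fy=.75))
```

```text
(no output)
```

View pics/m.png

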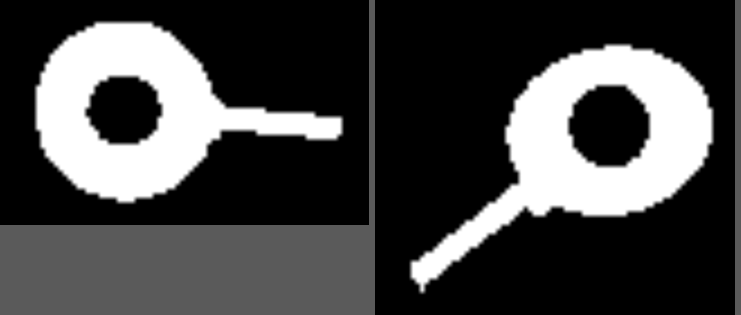

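Station: cross at top px (192,193), line at (235,196), both cameras agreeing to about 2 mm. What could be mistaken:
- **Dish:** large dish with the fruit, top px (338,219); smaller empty dish, (422,287); bowl without a handle, (357,297). I choose the large one, which measures 100 mm across and holds the fruit in the close crop.
- **Board:** grey board on the rest, (360,160); LED panel, (127,142); card box, (425,184). I choose (360,160), leaning on the clear rest.

First, the transit.

```bash
python3 -m jog '[[[-32,-33,-3.5],[0,0,0]],[[-32,-33,-3.5],[0,0,0]],[[-32,-33,-3.5],[0,0,0]],[[-32,-33,-3.5],[0,0,0]],[[-32,-33,-3.5],[0,0,0]],[[-32,-33,-3.5],[0,0,0]],[[-32,-33,-3.5],[0,0,0]],[[-32,-33,-3.5],[0,0,0]],[[-32,-33,-3.5],[0,0,0]],[[-32,-33,-3.5],[0,0,0]],[[-32,-33,-3.5],[0,0,0]],[[-32,-33,-3.5],[0,0,0]],[[-32,-33,-3.5],[0,0,0]],[[-32,-33,-3.5],[0,0,0]],[[-32,-33,-3.5],[0,0,0]],[[-32,-33,-3.5],[0,0,0]],[[-32,-33,-3.5],[0,0,0]],[[-32,-33,-3.5],[0,0,0]],[[-32,-33,-3.5],[0,0,0]],[[-32,-33,-3.5],[0,0,0]]]' -- 2>&1 | head; python3 -c "
from station import bot
s=bot.state();print(s['t'],s['tcp_pos'],s['qpos'],s['ee_rot'])"
```

```text
invalid input: not JSON, or not a number
1.6 [0.16137033 0.52577252 0.23042369] [ 1.20641076e+00  2.99924223e-01  1.52102031e+00 -1.21739425e-05
  1.32071304e+00 -6.66184114e-02] [-4.66000463e-01 -3.10683651e+00  1.03578858e-04]
```

```bash
python3 -m jog '[[[-32,-33,-3.5],[0,0,0]],[[-32,-33,-3.5],[0,0,0]],[[-32,-33,-3.5],[0,0,0]],[[-32,-33,-3.5],[0,0,0]],[[-32,-33,-3.5],[0,0,0]],[[-32,-33,-3.5],[0,0,0]],[[-32,-33,-3.5],[0,0,0]],[[-32,-33,-3.5],[0,0,0]],[[-32,-33,-3.5],[0,0,0]],[[-32,-33,-3.5],[0,0,0]],[[-32,-33,-3.5],[0,0,0]],[[-32,-33,-3.5],[0,0,0]],[[-32,-33,-3.5],[0,0,0]],[[-32,-33,-3.5],[0,0,0]],[[-32,-33,-3.5],[0,0,0]],[[-32,-33,-3.5],[0,0,0]],[[-32,-33,-3.5],[0,0,0]],[[-32,-33,-3.5],[0,0,0]],[[-32,-33,-3.5],[0,0,0]],[[-32,-33,-3.5],[0,0,0]]]'; python3 -c "
from station import bot
s=bot.state();print(s['t'],s['tcp_pos'],s['qpos'],s['ee_rot'])"
```

```text
t: 3.6
tcp_pos: [0.5801, -0.2948, 0.3005]
ee_rot: [0.466, 3.107, 0.0]
wrist_force: [0.3, 0.6, 0.3]
finger_gap: 1.001
3.6 [ 0.58006255 -0.29475369  0.30051455] [-5.26440309e-01  4.98361795e-01  1.08753747e+00  5.36185774e-05
  1.55556770e+00 -1.79927318e+00] [4.66291416e-01 3.10665712e+00 5.52005316e-06]
```

```bash
cat >> h.py <<'E'
def frame(z,y):
    z=np.array(z,float);z/=np.linalg.norm(z);y=np.array(y,float);y-=z*(y@z);y/=np.linalg.norm(y)
    return np.c_[np.cross(y,z),y,z]
def delta(pos,Rt,s=None):
    if s is None:
        from station import bot; s=bot.state()
    Rc=R.from_rotvec(s["ee_rot"]).as_matrix()
    rv=np.degrees(R.from_matrix(Rc.T@Rt).as_rotvec());d=(np.array(pos)-s["tcp_pos"])*1000
    print("t",s["t"],"tcp",s["tcp_pos"].round(4),"q",s["qpos"].round(2),"F",s["wrist_force"].round(1),"gap",round(s["finger_gap"],3))
    print("turn",rv.round(2),np.linalg.norm(rv).round(2),"shift now-axes",(Rc.T@d).round(1),"shift after turn",(Rt.T@d).round(1),"dist",np.linalg.norm(d).round(1))
zb=R.from_euler("z",4.2,degrees=True).apply([-np.sin(np.radians(40)),0,np.cos(np.radians(40))])
nb=R.from_euler("z",4.2,degrees=True).apply([np.cos(np.radians(40)),0,np.sin(np.radians(40))])
bc=np.array([.662,-.2955,.0595])
Rg=frame(-zb,nb); g=bc+.033*zb+.006*zb
E
python3 -c "
from h import *
delta(g+.09*zb,Rg);print(g,Rg)"
```

```text
t 3.6 tcp [ 0.5801 -0.2948  0.3005] q [-0.53  0.5   1.09  0.    1.56 -1.8 ] F [0.3 0.6 0.3] gap 1.001
turn [-35.01 -23.93  65.78] 78.26 shift now-axes [ -1.3  -6.7 142.2] shift after turn [ -6.7 -92.4 108.1] dist 142.4
[ 0.63699861 -0.29733599  0.08937573] [[-0.0732382   0.76398721  0.64106139]
 [ 0.99731448  0.05610371  0.04707661]
 [ 0.          0.64278761 -0.76604444]]
```

```bash
python3 -m jog '[[[0,0,0],[-3.5,-2.39,6.58]],[[0,0,0],[-3.5,-2.39,6.58]],[[0,0,0],[-3.5,-2.39,6.58]],[[0,0,0],[-3.5,-2.39,6.58]],[[0,0,0],[-3.5,-2.39,6.58]],[[0,0,0],[-3.5,-2.39,6.58]],[[0,0,0],[-3.5,-2.39,6.58]],[[0,0,0],[-3.5,-2.39,6.58]],[[0,0,0],[-3.5,-2.39,6.58]],[[0,0,0],[-3.5,-2.39,6.58]],[[-1,-15,18],[0,0,0]],[[-1,-15,18],[0,0,0]],[[-1,-15,18],[0,0,0]],[[-1,-15,18],[0,0,0]],[[-1,-15,18],[0,0,0]],[[-1,-15,18],[0,0,0]]]' -0.2
python3 - <<'E'
from h import *
from station import imaging
delta(g+.09*zb,Rg)
p=imaging.snapshot("wrist");save(p,"w1.png");np.save("w1.npy",p,allow_pickle=True)
E
```

```text
t: 5.2
tcp_pos: [0.5803, -0.2989, 0.159]
ee_rot: [1.758, 1.891, 0.688]
wrist_force: [0.7, 0.0, -0.1]
finger_gap: 0.6
t 5.2 tcp [ 0.5803 -0.2989  0.159 ] q [-0.7   0.39  1.72  0.82  0.66 -1.35] F [ 0.7  0.  -0.1] gap 0.6
turn [-0.03 -0.01 -0.01] 0.04 shift now-axes [-2.6 -1.4 -0.3] shift after turn [-2.6 -1.4 -0.3] dist 3.0
```

View pics/w1.png

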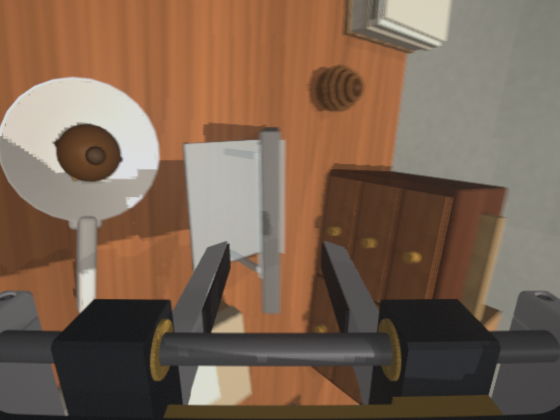

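The wrist view shows the board edge-on at col ~270, between the fingers (cols 228–330). Its length runs vertically in the picture. I'll check the centring with depth.

Run:
```python
from h import *
from station import bot
s=bot.state();p=np.load("w1.npy",allow_pickle=True).item()
c=cloud(p);Rc=R.from_rotvec(s["ee_rot"]).as_matrix()
q=(c-s["tcp_pos"])@Rc
F=p["frame"].astype(int);m=(p["range_z"]>0)&(abs(q[...,1])<.03)&(q[...,2]>.05)&(q[...,2]<.12)&(abs(q[...,0])<.12)
m[:,:250]&=True
Q=q[m];yy,xx=np.where(m);print(len(Q),xx.min(),xx.max(),yy.min(),yy.max())
print(np.percentile(Q,[1,5,25,50,75,95,99],axis=0).round(4))
k=abs(Q[:,2]-np.median(Q[:,2]))<.006;print(np.polyfit(Q[k][:,0],Q[k][:,1],1),Q[k].min(0),Q[k].max(0))
```

```text
3661 256 282 129 314
[[-0.0748 -0.0073  0.0701]
 [-0.0667 -0.0041  0.0705]
 [-0.032  -0.0011  0.0711]
 [ 0.0079  0.003   0.0715]
 [ 0.0428  0.0063  0.072 ]
 [ 0.0677  0.0095  0.0729]
 [ 0.0725  0.0102  0.1184]]
[-0.00340474  0.00280003] [-0.07725647 -0.0048702   0.06947735] [0.07256323 0.0104685  0.07492146]
```

```bash
python3 -m jog '[[[-2.4,1,0],[0,0,0]],[[0,0,18],[0,0,0]],[[0,0,18],[0,0,0]],[[0,0,18],[0,0,0]],[[0,0,17],[0,0,0]],[[0,0,12],[0,0,0]],[[0,0,5],[0,0,0]],[[0,0,0],[0,0,0]]]'
python3 -m jog '[[[0,0,0],[0,0,0]],[[0,0,0],[0,0,0]],[[0,0,0],[0,0,0]],[[0,0,0],[0,0,0]],[[0,0,0],[0,0,0]],[[0,0,0],[0,0,0]],[[0,0,0],[0,0,0]]]' 1
python3 - <<'E'
from h import *
from station import imaging
delta(g,Rg)
p=imaging.snapshot("wrist");save(p,"w2.png")
p=imaging.snapshot("scene");save(p,"s2.png",(120,180,400,390),2.7)
E
```

```text
t: 6.05
tcp_pos: [0.638, -0.297, 0.0934]
ee_rot: [1.758, 1.892, 0.689]
wrist_force: [0.0, 0.7, -0.7]
finger_gap: 0.6
t: 6.75
tcp_pos: [0.6376, -0.2969, 0.0929]
ee_rot: [1.758, 1.892, 0.688]
wrist_force: [-2.5, -0.9, -0.3]
finger_gap: 0.157
t 6.75 tcp [ 0.6376 -0.2969  0.0929] q [-0.64  0.58  1.62  0.9   0.57 -1.39] F [-2.5 -0.9 -0.3] gap 0.157
turn [-0.05 -0.04 -0.02] 0.07 shift now-axes [-0.4 -2.7  2.3] shift after turn [-0.4 -2.7  2.3] dist 3.6
```

View pics/s2.png

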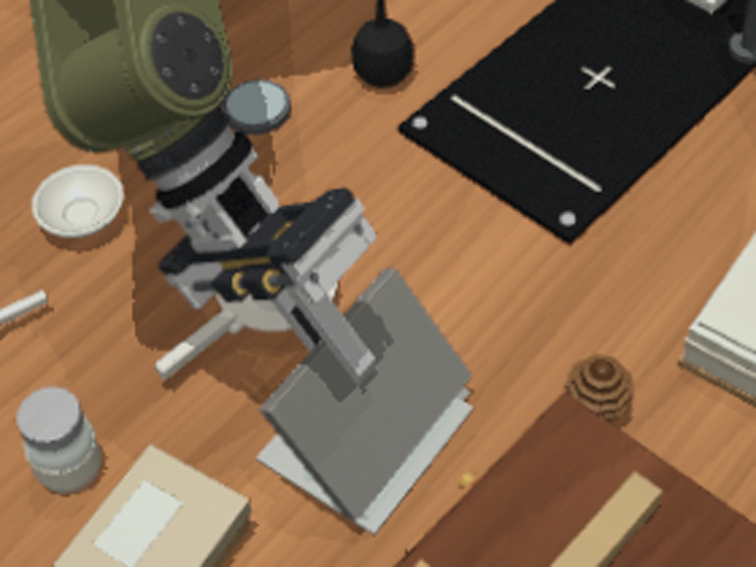

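```bash
python3 -m jog '[[[0,0,-5],[0,0,0]],[[0,0,-10],[0,0,0]],[[0,0,-15],[0,0,0]],[[0,8,-15],[0,0,0]],[[0,17,-20.5],[0,0,0]],[[0,17,-20.5],[0,0,0]],[[0,17,-20.5],[0,0,0]],[[0,17,-20.5],[0,0,0]],[[0,17,-20.5],[0,0,0]],[[0,10,-12],[0,0,0]],[[0,0,0],[0,0,0]]]'
python3 - <<'E'
from h import *
a=np.radians(86.6)
Rt=frame([0,0,-1],[np.cos(a),np.sin(a),0])
delta([.581,.014,.28],Rt)
E
```

```text
t: 7.95
tcp_pos: [0.6143, -0.2991, 0.2841]
ee_rot: [1.755, 1.889, 0.688]
wrist_force: [-0.1, -0.2, -1.8]
finger_gap: 0.16
t 7.95 tcp [ 0.6143 -0.2991  0.2841] q [-0.66  0.31  1.52  0.61  0.85 -1.04] F [-0.1 -0.2 -1.8] gap 0.16
turn [ 32.77  28.86 -78.73] 90.03 shift now-axes [314.7 -10.2  -4. ] shift after turn [ 51.9 310.6   4.1] dist 314.9
```

```bash
python3 -m jog '[[[10,0,0],[0,0,0]],[[26,-1,0],[0,0,0]],[[31,-1,0],[0,0,0]],[[31,-1,0],[0,0,0]],[[31,-1,-1],[0,0,0]],[[31,-1,-1],[0,0,0]],[[31,-1,0],[0,0,0]],[[31,-1,-1],[0,0,0]],[[31,-1,0],[0,0,0]],[[31,-1,-1],[0,0,0]],[[21,-1,0],[0,0,0]],[[10,0,0],[0,0,0]]]'
python3 -m jog '[[[0,0,0],[2.73,2.405,-6.56]],[[0,0,0],[2.73,2.405,-6.56]],[[0,0,0],[2.73,2.405,-6.56]],[[0,0,0],[2.73,2.405,-6.56]],[[0,0,0],[2.73,2.405,-6.56]],[[0,0,0],[2.73,2.405,-6.56]],[[0,0,0],[2.73,2.405,-6.56]],[[0,0,0],[2.73,2.405,-6.56]],[[0,0,0],[2.73,2.405,-6.56]],[[0,0,0],[2.73,2.405,-6.56]],[[0,0,0],[2.73,2.405,-6.56]],[[0,0,0],[2.73,2.405,-6.56]],[[0,0,0],[0,0,0]]]'
python3 - <<'E'
from h import *
from station import imaging
a=np.radians(86.6)
Rt=frame([0,0,-1],[np.cos(a),np.sin(a),0])
delta([.581,.014,.28],Rt)
p=imaging.snapshot("scene");save(p,"s3.png",(180,20,460,230),2.7)
np.save("s3.npy",p,allow_pickle=True)
c=cloud(p)
m=(p["range_z"]>0)&(c[...,2]>.15)&(c[...,2]<.26)&(abs(c[...,0]-.581)<.1)&(abs(c[...,1]-.014)<.05)
P=c[m];print(len(P),P.min(0),P.max(0))
best=None;rng=np.random.default_rng(0)
for _ in range(500):
    q=P[rng.choice(len(P),3,replace=False)];nn=np.cross(q[1]-q[0],q[2]-q[0])
    if np.linalg.norm(nn)<1e-6: continue
    nn/=np.linalg.norm(nn);i=abs((P-q[0])@nn)<.002
    if best is None or i.sum()>best.sum():best=i
Q=P[best];cc=Q.mean(0);nn=np.linalg.svd(Q-cc)[2][2];nn*=-np.sign(nn[1])
print(best.sum(),cc,nn,"az",np.degrees(np.arctan2(nn[1],nn[0])),"tilt",np.degrees(np.arcsin(nn[2])),Q.min(0),Q.max(0))
E
```

```text
t: 9.15
tcp_pos: [0.5797, 0.0169, 0.2762]
ee_rot: [1.758, 1.896, 0.688]
wrist_force: [0.4, -0.3, -2.4]
finger_gap: 0.154
t: 10.45
tcp_pos: [0.5808, 0.0157, 0.2762]
ee_rot: [-0.087, -3.134, -0.004]
wrist_force: [-0.1, 0.0, -1.9]
finger_gap: 0.157
t 10.45 tcp [0.5808 0.0157 0.2762] q [-0.04  0.34  1.36  0.    1.45 -1.55] F [-0.1  0.  -1.9] gap 0.157
turn [ 0.12 -0.38  0.22] 0.45 shift now-axes [-0.3 -1.7 -3.8] shift after turn [-0.3 -1.7 -3.8] dist 4.2
1687 [ 0.50529285 -0.00245429  0.17597236] [0.65838431 0.01943569 0.25997783]
1412 [0.58531946 0.00810944 0.21989569] [-0.05601049 -0.99842083 -0.00432174] az -93.21087489174242 tilt -0.24761797476788697 [0.50529285 0.00191077 0.17805225] [0.65660684 0.01487195 0.25997783]
```

View pics/s3.png

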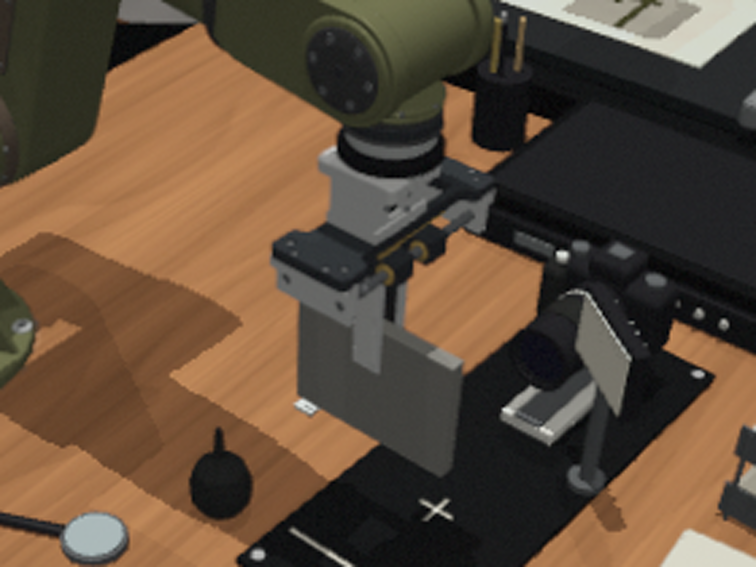

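Board is vertical (tilt 0.25°), square (az −93.2° vs −93.4°) and centred on the line to about 2 mm. Lowering.

```bash
python3 -m jog '[[[0,-1.5,8],[0,0,0]],[[0,0,20],[0,0,0]],[[0,0,25],[0,0,0]],[[0,0,25],[0,0,0]],[[0,0,25],[0,0,0]],[[0,0,25],[0,0,0]],[[0,0,16],[0,0,0]],[[0,0,8],[0,0,0]],[[0,0,4],[0,0,0]],[[0,0,2],[0,0,0]],[[0,0,0],[0,0,0]]]'
python3 -m jog '[[[0,0,2],[0,0,0]],[[0,0,2],[0,0,0]],[[0,0,2],[0,0,0]],[[0,0,0],[0,0,0]]]'
```

```text
t: 11.6
tcp_pos: [0.5806, 0.0134, 0.1207]
ee_rot: [-0.094, -3.138, -0.004]
wrist_force: [-0.1, 0.3, -1.3]
finger_gap: 0.161
t: 12.0
tcp_pos: [0.5803, 0.0135, 0.114]
ee_rot: [-0.093, -3.137, -0.004]
wrist_force: [0.2, -1.3, -2.0]
finger_gap: 0.157
```

```bash
python3 -m jog '[[[0,0,1.5],[0,0,0]],[[0,0,1.5],[0,0,0]],[[0,0,0],[0,0,0]]]' | egrep "pos|force"
python3 -m jog '[[[0,0,1],[0,0,0]],[[0,0,1],[0,0,0]],[[0,0,0],[0,0,0]]]'| egrep "pos|force"
python3 - <<'E'
from h import *
from station import imaging
p=imaging.snapshot("scene");save(p,"s4.png",(220,130,400,270),4)
E
```

```text
tcp_pos: [0.5803, 0.0135, 0.111]
wrist_force: [-0.1, 0.0, -2.0]
tcp_pos: [0.5803, 0.0135, 0.1091]
wrist_force: [-0.8, -0.1, -1.4]
```

View pics/s4.png

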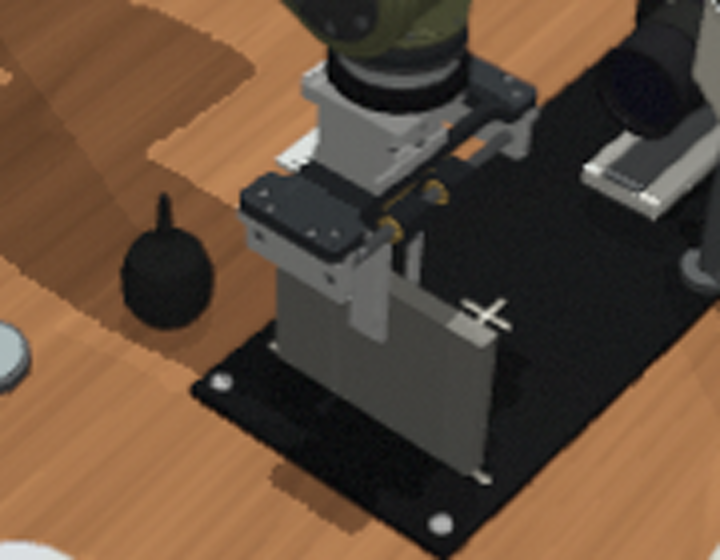

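The board stands just above the line, with both line ends showing at (272,346) and (482,478) in the crop. I'll lower in fine steps.

```bash
for i in 1 2; do python3 -m jog '[[[0,0,1],[0,0,0]],[[0,0,0],[0,0,0]]]'| egrep "pos|force"; done
```

```text
tcp_pos: [0.5804, 0.0135, 0.1082]
wrist_force: [-0.4, -0.4, -1.8]
tcp_pos: [0.5803, 0.0135, 0.1071]
wrist_force: [0.4, 0.1, -2.1]
```

```bash
for i in 1 2; do python3 -m jog '[[[0,0,1],[0,0,0]],[[0,0,0],[0,0,0]]]'| egrep "pos|force"; done
```

```text
tcp_pos: [0.5805, 0.0135, 0.1065]
wrist_force: [-1.7, 1.2, 2.6]
tcp_pos: [0.5805, 0.0136, 0.1064]
wrist_force: [-7.7, -0.3, 11.5]
```

```bash
python3 -m jog '[[[0,0,-0.8],[0,0,0]],[[0,0,0],[0,0,0]]]'| egrep "pos|force"; python3 -m jog '[[[0,0,0],[0,0,0]],[[0,0,0],[0,0,0]],[[0,0,0],[0,0,0]],[[0,0,0],[0,0,0]]]' 0
python3 -m jog '[[[0,0,-3],[0,0,0]],[[0,0,-12],[0,0,0]],[[0,0,-25],[0,0,0]],[[0,0,-30],[0,0,0]],[[0,0,-30],[0,0,0]],[[0,0,-30],[0,0,0]],[[0,0,-20],[0,0,0]],[[0,0,-10],[0,0,0]]]'
python3 - <<'E'
from h import *
from station import imaging
p=imaging.snapshot("scene");save(p,"s5.png",(220,130,400,270),4)
c=cloud(p)
m=(p["range_z"]>0)&(c[...,2]>.02)&(c[...,2]<.135)&(abs(c[...,0]-.581)<.1)&(abs(c[...,1]-.014)<.05)
P=c[m]
best=None;rng=np.random.default_rng(0)
for _ in range(500):
    q=P[rng.choice(len(P),3,replace=False)];nn=np.cross(q[1]-q[0],q[2]-q[0])
    if np.linalg.norm(nn)<1e-6: continue
    nn/=np.linalg.norm(nn);i=abs((P-q[0])@nn)<.002
    if best is None or i.sum()>best.sum():best=i
Q=P[best];cc=Q.mean(0);nn=np.linalg.svd(Q-cc)[2][2];nn*=-np.sign(nn[1])
print(best.sum(),cc,"center",cc-nn*.0075,"az",np.degrees(np.arctan2(nn[1],nn[0])),"tilt",np.degrees(np.arcsin(nn[2])),Q.min(0),Q.max(0))
# dish again
a=np.radians(-5.3)
delta([.5126,-.3242,.17],frame([0,0,-1],[np.cos(a),np.sin(a),0]))
E
```

```text
tcp_pos: [0.5805, 0.0135, 0.1064]
wrist_force: [-3.0, 0.5, 6.0]
t: 14.05
tcp_pos: [0.5804, 0.0135, 0.1059]
ee_rot: [-0.093, -3.137, -0.004]
wrist_force: [-0.3, -0.9, 0.6]
finger_gap: 0.466
t: 14.85
tcp_pos: [0.5812, 0.0131, 0.269]
ee_rot: [0.093, 3.14, 0.004]
wrist_force: [0.2, 0.3, -0.7]
finger_gap: 0.499
1398 [0.58571253 0.00563567 0.07256117] center [0.58612981 0.01312404 0.07254959] az -93.18943373363024 tilt 0.08851596941792707 [ 5.06323062e-01 -7.15026845e-05  2.02317071e-02] [0.65795175 0.01159504 0.12352172]
t 14.9 tcp [0.5813 0.0131 0.2694] q [-0.04  0.34  1.37  0.    1.42 -1.55] F [0.1 0.6 1.7] gap 0.501
turn [ 1.60e-01 -7.00e-02  9.19e+01] 91.9 shift now-axes [  48.7 -341.    98.5] shift after turn [-342.2  -37.3   99.4] dist 358.3
```

View pics/s5.png

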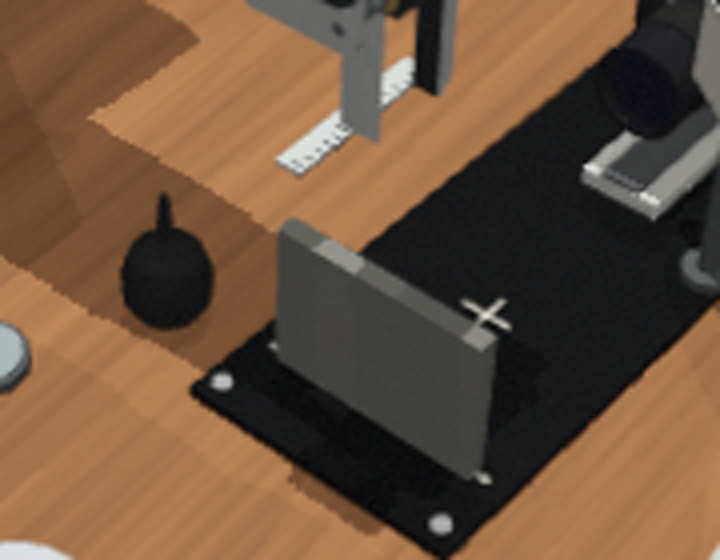

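The board stands free on the line: centre (~0.582, 0.013), az −93.2°, tilt 0.1°. Now to the dish.

```bash
python3 -m jog '[[[2,-12,0],[0,0,0]],[[4,-26,0],[0,0,0]],[[4.7,-33,0],[0,0,0]],[[4.7,-33,0],[0,0,0]],[[4.7,-33,0],[0,0,0]],[[4.7,-33,0],[0,0,0]],[[4.7,-33,0],[0,0,0]],[[4.7,-33,0],[0,0,0]],[[4.7,-33,0],[0,0,0]],[[4.7,-33,0],[0,0,0]],[[3,-25,0],[0,0,0]],[[2,-14,0],[0,0,0]]]' | head -2
python3 -m jog '[[[0,0,0],[0,0,7.66]],[[0,0,0],[0,0,7.66]],[[0,0,0],[0,0,7.66]],[[0,0,0],[0,0,7.66]],[[0,0,0],[0,0,7.66]],[[0,0,0],[0,0,7.66]],[[0,0,0],[0,0,7.66]],[[0,0,0],[0,0,7.66]],[[0,0,0],[0,0,7.66]],[[0,0,0],[0,0,7.66]],[[0,0,0],[0,0,7.66]],[[0,0,0],[0,0,7.66]],[[0,0,20],[0,0,0]],[[0,0,25],[0,0,0]],[[0,0,25],[0,0,0]],[[0,0,15],[0,0,0]],[[0,0,5],[0,0,0]],[[0,0,0],[0,0,0]]]'
python3 - <<'E'
from h import *
from station import imaging
p=imaging.snapshot("wrist");save(p,"w3.png");np.save("w3.npy",p,allow_pickle=True)
a=np.radians(-5.3)
delta([.5126,-.3242,.029],frame([0,0,-1],[np.cos(a),np.sin(a),0]))
E
```

```text
t: 16.1
tcp_pos: [0.5108, -0.3265, 0.2638]
t: 17.9
tcp_pos: [0.5116, -0.3239, 0.1747]
ee_rot: [-2.318, -2.113, 0.001]
wrist_force: [0.5, 0.9, -0.1]
finger_gap: 0.495
t 17.95 tcp [ 0.5119 -0.3242  0.1756] q [-0.63  0.47  1.41  0.    1.26 -0.53] F [0.1 0.5 1.4] gap 0.5
turn [-0.18 -0.13 -0.01] 0.22 shift now-axes [ -0.3   1.2 146.6] shift after turn [  0.    0.7 146.6] dist 146.7
```

View pics/w3.png

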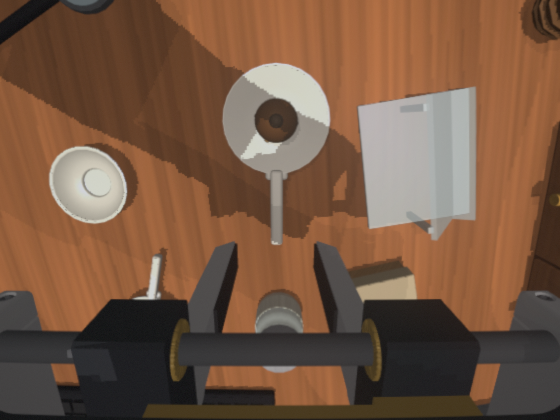

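The handle (col ~277, rows 175–243) lies midway between the fingertips (237 and 315). I'll measure it by depth.

Run:
```python
from h import *
from station import bot
s=bot.state();p=np.load("w3.npy",allow_pickle=True).item()
c=cloud(p);Rc=R.from_rotvec(s["ee_rot"]).as_matrix();q=(c-s["tcp_pos"])@Rc
w=c[170:250,255:300].reshape(-1,3);Q=q[170:250,255:300].reshape(-1,3)
k=(w[:,2]>.022)&(w[:,2]<.036)
A=Q[k];A=A[A[:,0].argsort()];print(len(A),A.min(0),A.max(0),"z",np.median(w[k][:,2]))
B=A[(A[:,0]<A[:,0].max()-.06) | True]
for x in np.arange(-.05,.08,.015):
    b=A[abs(A[:,0]-x)<.0075]
    if len(b):print(round(x,3),len(b),b[:,1].min().round(4),b[:,1].max().round(4),b[:,1].mean().round(4))
# rim circle
W=c[50:185,210:345].reshape(-1,3);W=W[(W[:,2]>.020)&(W[:,2]<.0285)]
print(W.min(0),W.max(0),(W.min(0)+W.max(0))/2)
wf=c[90:150,250:305].reshape(-1,3);wf=wf[wf[:,2]>.04]
top=wf[wf[:,2].argmax()];from scipy.optimize import least_squares
r=least_squares(lambda v:np.linalg.norm(wf-v,axis=1)-.02,[.52,-.245,.03],loss="soft_l1",f_scale=.001);print("fruit",r.x,len(wf))
```

```text
961 [-0.04167526 -0.01635913  0.14357153] [0.03485668 0.01745656 0.15367538] z 0.029779300371974383
-0.035 147 -0.0041 0.0072 0.0015
-0.02 167 -0.004 0.0072 0.0016
-0.005 172 -0.004 0.0071 0.0016
0.01 178 -0.0039 0.007 0.0015
0.025 214 -0.0106 0.0127 0.0012
0.04 83 -0.0164 0.0175 0.0004
[ 0.47000505 -0.30133852  0.0200031 ] [ 0.569663   -0.19355989  0.02845529] [ 0.51983402 -0.24744921  0.0242292 ]
fruit [ 0.5198457  -0.24300274  0.02941108] 1158
```

```bash
python3 -m jog '[[[0,1.3,8],[-0.2,-0.1,0]],[[0,0,20],[0,0,0]],[[0,0,25],[0,0,0]],[[0,0,25],[0,0,0]],[[0,0,25],[0,0,0]],[[0,0,20],[0,0,0]],[[0,0,11],[0,0,0]],[[0,0,6],[0,0,0]],[[0,0,3],[0,0,0]],[[0,0,0],[0,0,0]]]'
python3 - <<'E'
from h import *
a=np.radians(-5.3)
delta([.5126,-.3242,.031],frame([0,0,-1],[np.cos(a),np.sin(a),0]))
E
```

```text
t: 18.95
tcp_pos: [0.5135, -0.3244, 0.0328]
ee_rot: [2.321, 2.116, 0.001]
wrist_force: [0.2, 0.1, -0.8]
finger_gap: 0.501
t 18.95 tcp [ 0.5135 -0.3244  0.0328] q [-0.62  0.65  1.51  0.    0.98 -0.53] F [ 0.2  0.1 -0.8] gap 0.501
turn [ 0.06 -0.01 -0.01] 0.06 shift now-axes [ 0.1 -0.9  1.8] shift after turn [ 0.1 -0.9  1.8] dist 2.0
```

```bash
python3 -m jog '[[[0,0,1.5],[0,0,0]],[[0,0,0],[0,0,0]],[[0,0,0],[0,0,0]],[[0,0,0],[0,0,0]],[[0,0,0],[0,0,0]]]' 0.66
python3 -m jog '[[[0,0,0],[0,0,0]],[[0,0,0],[0,0,0]],[[0,0,0],[0,0,0]],[[0,0,0],[0,0,0]],[[0,0,0],[0,0,0]]]' 1
python3 - <<'E'
from h import *
from station import imaging
p=imaging.snapshot("wrist");save(p,"w4.png")
E
```

```text
t: 19.45
tcp_pos: [0.5132, -0.3242, 0.031]
ee_rot: [2.322, 2.116, 0.001]
wrist_force: [-0.4, 0.5, -0.3]
finger_gap: 0.174
t: 19.95
tcp_pos: [0.5132, -0.3242, 0.0309]
ee_rot: [2.322, 2.116, 0.001]
wrist_force: [0.2, -0.3, 0.8]
finger_gap: 0.125
```

View pics/w4.png

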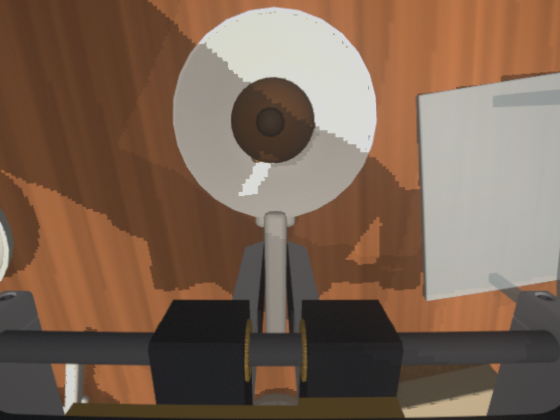

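```bash
python3 -m jog '[[[0,0,-1],[0,0,0]],[[0,0,-2],[0,0,0]],[[0,0,-4],[0,0,0]],[[0,0,-6],[0,0,0]],[[0,0,-8],[0,0,0]],[[0,0,-8],[0,0,0]],[[0,0,-6],[0,0,0]],[[0,0,-4],[0,0,0]],[[0,0,-2],[0,0,0]],[[0,0,-1],[0,0,0]],[[0,0,0],[0,0,0]],[[0,0,0],[0,0,0]]]'
cat >> h.py <<'E'
def check(p,s,ctr=None):
    c=cloud(p);Rc=R.from_rotvec(s["ee_rot"]).as_matrix();q=(c-s["tcp_pos"])@Rc
    m=(p["range_z"]>0)&(np.hypot(q[...,0]-.081,q[...,1]-.0015)<.06)&(q[...,2]>-.045)&(q[...,2]<.012)
    P=c[m];Q=q[m]
    F=p["frame"].astype(int)[m];wh=(F.min(-1)>95)&(F.max(-1)-F.min(-1)<60)
    d=np.hypot(Q[:,0]-.081,Q[:,1]-.0015)
    ring=(d>.044)&(d<.051)&(Q[:,0]>.045)
    br=(F[:,0]-F[:,2]>12)&(d<.03)&(Q[:,2]<-.004)
    from scipy.optimize import least_squares
    r=least_squares(lambda v:np.linalg.norm(P[br]-v,axis=1)-.02,s["tcp_pos"]+Rc@[.081,0,0],loss="soft_l1",f_scale=.001)
    A=P[ring];cc=np.median(A,0);A=A[abs(A[:,2]-cc[2])<.01]
    co=np.linalg.lstsq(np.c_[A[:,:2]-cc[:2],np.ones(len(A))],A[:,2],rcond=None)[0]
    print("fruit",r.x.round(4),"in tool",(Rc.T@(r.x-s["tcp_pos"])).round(4),br.sum(),"rim tilt deg",np.degrees(np.arctan(co[:2])).round(2),"rim z",co[2].round(4),len(A))
E
python3 - <<'E'
from h import *
from station import imaging,bot
s=bot.state();p=imaging.snapshot("wrist");save(p,"w5.png");check(p,s)
p=imaging.snapshot("scene");save(p,"s6.png",(120,230,320,380),3.5);check(p,s)
E
```

```text
t: 21.2
tcp_pos: [0.5131, -0.3241, 0.0726]
ee_rot: [-2.322, -2.116, -0.001]
wrist_force: [0.2, 0.6, -0.3]
finger_gap: 0.126
fruit [ 0.52   -0.2432  0.0706] in tool [ 0.0813 -0.0006  0.0021] 5318 rim tilt deg [ 0.31 -0.15] rim z 0.0662 6542
fruit [ 0.5214 -0.2475  0.0708] in tool [0.0771 0.0012 0.0019] 68 rim tilt deg [0.46 0.15] rim z 0.0653 178
```

View pics/s6.png

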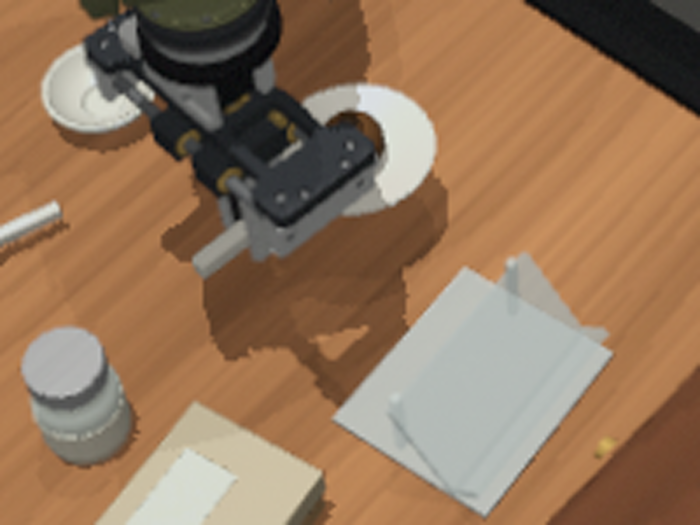

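View pics/w5.png

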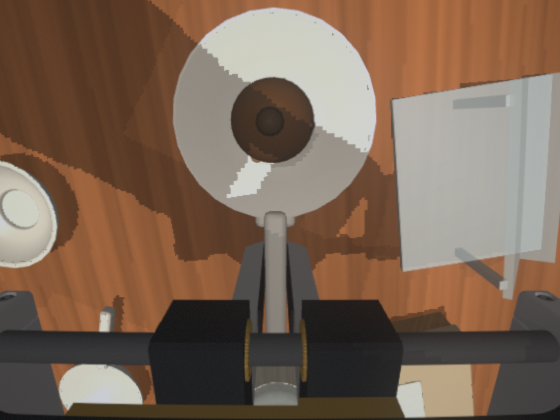

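```bash
python3 -m jog '[[[0,0,-1],[0,0,0]],[[0,0,-3],[0,0,0]],[[0,0,-6],[0,0,0]],[[0,0,-9],[0,0,0]],[[0,0,-11],[0,0,0]],[[0,0,-12],[0,0,0]],[[0,0,-12],[0,0,0]],[[0,0,-12],[0,0,0]],[[0,0,-12],[0,0,0]],[[0,0,-12],[0,0,0]],[[0,0,-11],[0,0,0]],[[0,0,-10],[0,0,0]],[[0,0,-8],[0,0,0]],[[0,0,-6],[0,0,0]],[[0,0,-3],[0,0,0]],[[0,0,-2],[0,0,0]],[[0,0,0],[0,0,0]]]' | head -2
python3 -m jog '[[[0,0,0],[0,0,1]],[[0,0,0],[0,0,2]],[[0,0,0],[0,0,3]],[[0,0,0],[0,0,4]],[[0,0,0],[0,0,5]],[[0,0,0],[0,0,6]],[[0,0,0],[0,0,6]],[[0,0,0],[0,0,6]],[[0,0,0],[0,0,6]],[[0,0,0],[0,0,6]],[[0,0,0],[0,0,6]],[[0,0,0],[0,0,6]],[[0,0,0],[0,0,6]],[[0,0,0],[0,0,6]],[[0,0,0],[0,0,5]],[[0,0,0],[0,0,5]],[[0,0,0],[0,0,4]],[[0,0,0],[0,0,3]],[[0,0,0],[0,0,1.6]],[[0,0,0],[0,0,0.5]]]'
python3 - <<'E'
from h import *
from station import imaging,bot
s=bot.state();p=imaging.snapshot("wrist");save(p,"w6.png");check(p,s)
a=np.radians(-93.4)
delta([.5077,.1287,.203],frame([0,0,-1],[np.cos(a),np.sin(a),0]))
E
```

```text
t: 23.0
tcp_pos: [0.5131, -0.3243, 0.2028]
t: 25.0
tcp_pos: [0.5131, -0.3242, 0.2026]
ee_rot: [-3.139, 0.095, -0.0]
wrist_force: [-0.0, -0.5, -0.7]
finger_gap: 0.123
fruit [ 0.5951 -0.3286  0.2006] in tool [ 0.0822 -0.0006  0.002 ] 5463 rim tilt deg [-0.16 -0.75] rim z 0.1958 6027
t 25.05 tcp [ 0.5131 -0.3242  0.2027] q [-0.62  0.45  1.38  0.    1.31  1.01] F [-0.1  0.7 -1.8] gap 0.123
turn [-0.04 -0.01 -0.04] 0.06 shift now-axes [ -32.6 -451.8    0. ] shift after turn [-3.220e+01 -4.518e+02 -3.000e-01] dist 453.0
```

View pics/w6.png

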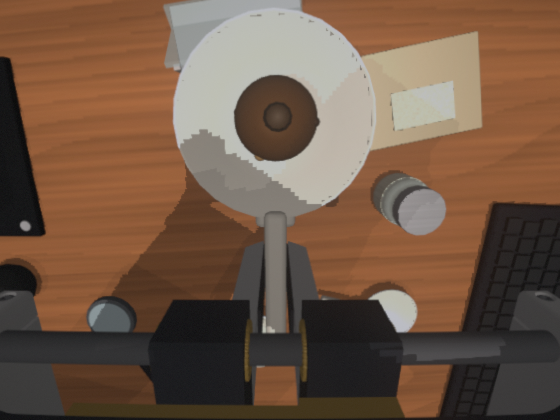

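```bash
python3 -m jog '[[[-0.15,-2,0],[0,0,0]],[[-0.4,-5,0],[0,0,0]],[[-0.6,-8,0],[0,0,0]],[[-0.9,-12,0],[0,0,0]],[[-1.2,-16,0],[0,0,0]],[[-1.5,-20,0],[0,0,0]],[[-1.8,-24,0],[0,0,0]],[[-2,-27,0],[0,0,0]],[[-2,-28,0],[0,0,0]],[[-2,-28,0],[0,0,0]],[[-2,-28,0],[0,0,0]],[[-2,-28,0],[0,0,0]],[[-2,-28,0],[0,0,0]],[[-2,-28,0],[0,0,0]],[[-2,-27,0],[0,0,0]],[[-1.8,-25,0],[0,0,0]],[[-1.6,-22,0],[0,0,0]],[[-1.4,-19,0],[0,0,0]],[[-1.2,-16,0],[0,0,0]],[[-1,-13,0],[0,0,0]]]' | head -2
python3 -m jog '[[[-0.8,-11,0],[0,0,0]],[[-0.7,-9,0],[0,0,0]],[[-0.6,-8,0],[0,0,0]],[[-0.5,-6,0],[0,0,0]],[[-0.4,-5,0],[0,0,0]],[[-0.3,-4,0],[0,0,0]],[[-0.2,-3,0],[0,0,0]],[[-0.1,-2,0],[0,0,0]],[[0,0,0],[0,0,0]],[[0,0,0],[0,0,0]]]'
python3 - <<'E'
from h import *
from station import imaging,bot
s=bot.state();p=imaging.snapshot("wrist");save(p,"w7.png");check(p,s)
a=np.radians(-93.4)
delta([.5077,.1287,.100],frame([0,0,-1],[np.cos(a),np.sin(a),0]))
E
```

```text
t: 27.05
tcp_pos: [0.5069, 0.0827, 0.2032]
t: 28.05
tcp_pos: [0.507, 0.1288, 0.2031]
ee_rot: [-3.14, 0.094, -0.001]
wrist_force: [-0.6, 0.5, -1.2]
finger_gap: 0.123
fruit [0.5881 0.1266 0.2011] in tool [ 0.0811 -0.0027  0.002 ] 5435 rim tilt deg [-0.13 -0.76] rim z 0.1963 6032
t 28.1 tcp [0.507  0.1287 0.2031] q [0.18 0.26 1.63 0.   1.24 1.81] F [ 0.3  0.2 -1. ] gap 0.123
turn [-0.03 -0.03 -0.03] 0.05 shift now-axes [7.000e-01 1.000e-01 1.031e+02] shift after turn [  0.7   0.  103.1] dist 103.1
```

View pics/w7.png

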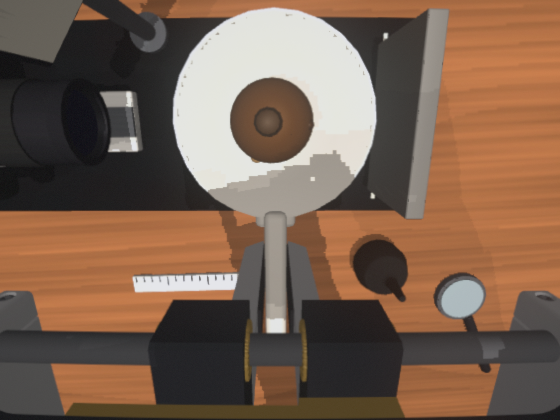

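```bash
python3 -m jog '[[[0,0.1,1],[0,0,0]],[[0,0.1,3],[0,0,0]],[[0,0.1,6],[0,0,0]],[[0,0.1,9],[0,0,0]],[[0,0.1,11],[0,0,0]],[[0,0.1,12],[0,0,0]],[[0,0.1,12],[0,0,0]],[[0,0.1,12],[0,0,0]],[[0,0.1,11],[0,0,0]],[[0,0,9],[0,0,0]],[[0,0,7],[0,0,0]],[[0,0,4],[0,0,0]],[[0,0,2.5],[0,0,0]],[[0,0,1.5],[0,0,0]],[[0,0,0],[0,0,0]],[[0,0,0],[0,0,0]],[[0,0,0],[0,0,0]],[[0,0,0],[0,0,0]],[[0,0,0],[0,0,0]],[[0,0,0],[0,0,0]]]'
python3 - <<'E'
from h import *
from station import imaging,bot
s=bot.state();p=imaging.snapshot("wrist");save(p,"w8.png");check(p,s)
p=imaging.snapshot("scene");save(p,"s8.png",(220,80,440,270),3.5)
c=cloud(p)
m=(p["range_z"]>0)&(c[...,2]>.02)&(c[...,2]<.125)&(abs(c[...,0]-.581)<.1)&(abs(c[...,1]-.012)<.025)
P=c[m];best=None;rng=np.random.default_rng(0)
for _ in range(500):
    q=P[rng.choice(len(P),3,replace=False)];nn=np.cross(q[1]-q[0],q[2]-q[0])
    if np.linalg.norm(nn)<1e-6: continue
    nn/=np.linalg.norm(nn);i=abs((P-q[0])@nn)<.002
    if best is None or i.sum()>best.sum():best=i
Q=P[best];cc=Q.mean(0);nn=np.linalg.svd(Q-cc)[2][2];nn*=-np.sign(nn[1])
print("board",best.sum(),cc-nn*.0075,"az",np.degrees(np.arctan2(nn[1],nn[0])),"tilt",np.degrees(np.arcsin(nn[2])))
p=imaging.snapshot("top");print("fruit net",look_for("fruit_center",p)[:1] if 0 else "");save(p,"t8.png")
E
```

```text
t: 30.1
tcp_pos: [0.507, 0.1281, 0.1022]
ee_rot: [-3.14, 0.094, -0.001]
wrist_force: [0.3, -0.4, -0.8]
finger_gap: 0.124
fruit [0.5882 0.1259 0.1002] in tool [ 0.0811 -0.0026  0.002 ] 5422 rim tilt deg [-0.11 -0.77] rim z 0.0954 6032
board 1375 [0.5842812  0.01330197 0.07243987] az -93.34941199322118 tilt 0.35562936488874847
fruit net
```

View pics/s8.png

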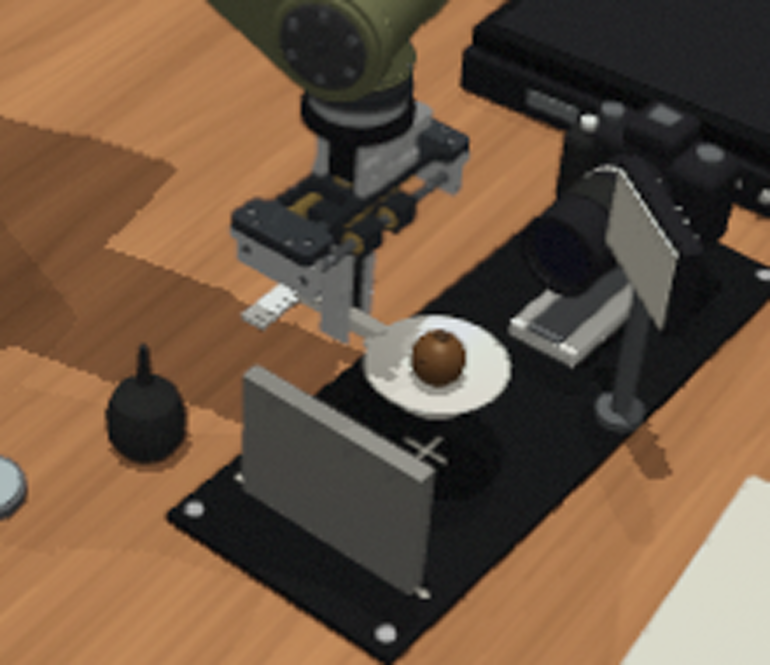

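View pics/t8.png

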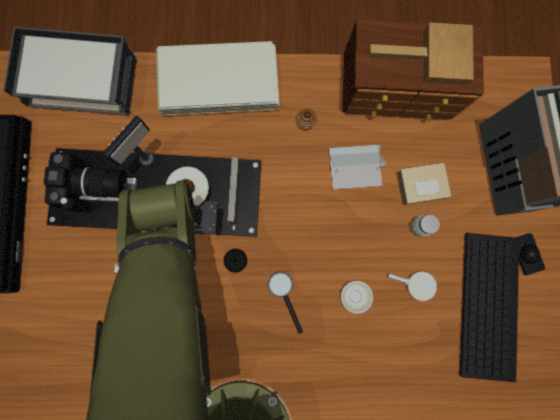

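Everything is in place: fruit at (0.588, 0.126, 0.100), focus at about (0.588, 0.124, 0.100), the bystanders where they were, and the board upright. Handing in.

```bash
python3 -c "
from station import bot
print(bot.close_job());s=bot.state();print(s['t'],s['tcp_pos'],s['finger_gap'])"
```

```text
the job is handed in; nothing more can be done
None
the job is handed in; nothing more can be done
```

The board stands free on the pale line and the dish is held at the focus with the fruit in it. I handed the job in at about 30 s of the allowed 67 s; no verdict is reported.

**What I did:**
- I gripped the board by its upper edge, lifted it off the rest, set it upright on the line and let go.
- I then took the dish by its handle, lifted it level and gave it the quarter turn. I carried it over the board and lowered it to lens height, and I was still holding it at hand-in.

**Last checks:**
- **Board:** upright to 0.4°, square to about 0.1°, and centred on the line to about 3 mm.
- **Fruit:** at (0.588, 0.126, 0.100), about 2 mm from the focus sideways and 0.2 mm in height.
- **Fruit in the dish:** about 4 mm off the handle's mid-line by my estimate (limit 12 mm), most of it appearing on the carry over the board.
- **Dish:** level to 0.8°, handle square to about 0.1°, with the fingers stopped at about the handle's 12 mm width.
- **Bystanders:** those in view look unmoved in the last overhead picture. The scale bar is partly hidden there by the arm, but it shows in place in the scene picture.

Two small disagreements came up. Wrist depth and the overhead measurements differed by 2–3 mm, so I split the difference or relied on the wrist view. While I was setting the board down the force rose to about 11 N, and I eased off slightly before letting go.

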